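# Weigh in a small pot for the kiln

### The job

Weigh in the blue pot for firing: on the bench scale press the green key to switch on, then the blue key to zero the scale while its pan is still empty, then set the blue pot gently in the middle of the pan, let go, and press the yellow key to record the weight. Then take the pot off again and stand it upright on the kiln shelf, fully between the two firebricks with its long sides along them. Press the keys one at a time, each fully down and let up again; never press the red key, never drop the pot, and leave the other two pots, the tub and the brush where they are.

Things in the scene. Friction and masses are not known exactly. Their poses are not given: they have to be found in the camera images.
- pot_blue: The pot to weigh, blue. Rigid open oblong pot, 62 (own x) x 46 (own y) x 50 mm high, straight sides, 5 mm walls, four 6 mm feet, 0.14 to 0.28 kg; origin under its centre at the feet, z up. Either end may lead. It starts at any place in a row of three pots end to end (long axes in line) on the ware board, about 12 mm apart: there it can be gripped only across its 46 mm width.
- pot_brown: Dark brown pot in the same row, to be left alone. Rigid open oblong pot, 62 (own x) x 46 (own y) x 50 mm high, straight sides, 5 mm walls, four 6 mm feet, 0.14 to 0.28 kg; origin under its centre at the feet, z up. 
- pot_red: Orange-red terracotta pot in the same row, to be left alone. Rigid open oblong pot, 62 (own x) x 46 (own y) x 50 mm high, straight sides, 5 mm walls, four 6 mm feet, 0.14 to 0.28 kg; origin under its centre at the feet, z up. 
- ware_board: Fixed plywood board 270 x 110 x 12 mm lying on the table, the three pots standing on it; origin at the centre of its underside, x along its length. The board is on one side of the scale and the kiln shelf on the other; which is left and which is right varies.
- kiln_shelf: Fixed grey slab 140 (own x) x 160 (own y) x 12 mm; on it two fixed cream firebricks, each 110 mm long (along x), 34 thick, 55 high, parallel, 60 mm free gap between them. This stall is open at both x ends: there the pot fits only if held by its two ends (62 mm apart). Origin at the centre of the slab's underside.
- stall (a point): Centre of the stall floor between the two firebricks, 12 mm above the table, on the slab; x runs along the bricks.
- scale: Fixed grey bench scale, 240 (own x) x 190 (own y) mm; origin at the centre of its underside. Key deck, 28 mm high, on the side toward the robot (-x): four round keys in a row along own y, 90 mm from the origin, 44 mm apart, colour order varies. Beyond it the weighing pan; a small dark display lies between.
- pan (a point): Centre of the flat top of the square steel weighing pan, 140 x 140 mm, 50 mm above the table, 130 mm beyond the key row; sides parallel to the scale's. The pan does not move.
- key_green (a joint): Spring key, green (switch on): 0 = up, 0.006 m = fully down against its stop; counts as pressed beyond 0.0045 m for 0.1 s. It starts to yield at about 1.2 N, is fully down at 4 N and springs back by itself.
- key_green_top (a point): Centre of the flat top of the green key, a disc of 22 mm diameter standing 10 mm proud of its round black 38 mm housing; 50 mm above the table when up; it moves down with the key.
- key_blue (a joint): Spring key, blue (zero the empty scale): 0 = up, 0.006 m = fully down against its stop; counts as pressed beyond 0.0045 m for 0.1 s. It starts to yield at about 1.2 N, is fully down at 4 N and springs back by itself.
- key_blue_top (a point): Centre of the flat top of the blue key, a disc of 22 mm diameter standing 10 mm proud of its round black 38 mm housing; 50 mm above the table when up; it moves down with the key.
- key_yellow (a joint): Spring key, yellow (record the weight): 0 = up, 0.006 m = fully down against its stop; counts as pressed beyond 0.0045 m for 0.1 s. It starts to yield at about 1.2 N, is fully down at 4 N and springs back by itself.
- key_yellow_top (a point): Centre of the flat top of the yellow key, a disc of 22 mm diameter standing 10 mm proud of its round black 38 mm housing; 50 mm above the table when up; it moves down with the key.
- key_red (a joint): Spring key, red (clear: must not be pressed): 0 = up, 0.006 m = fully down against its stop; counts as pressed beyond 0.0045 m for 0.1 s. It starts to yield at about 1.2 N, is fully down at 4 N and springs back by itself.
- key_red_top (a point): Centre of the flat top of the red key, a disc of 22 mm diameter standing 10 mm proud of its round black 38 mm housing; 50 mm above the table when up; it moves down with the key.
- tub: Brown round clay-water tub, 92 mm wide at the rim, 72 mm high, two wooden tool handles sticking up to about 130 mm; stands at the far left. Origin under its centre. Leave it alone.
- brush: Flat brush lying on the table at the far right, about 150 mm long, 36 mm wide, 20 mm high, wooden handle toward its own -x; origin near its brass ferrule, on the table. Leave it alone.
Things that resemble listed ones, but are neither listed nor needed, are in the scene too. There is more than one size of the pot_blue; the one meant has the size given above.

How it is judged:
By the outcome, as a careful person would: the job done as asked, in the order asked, and still so for the second after the job is handed in, with the robot touching nothing.
It also fails if it takes over 72 s, if anything falls off the work surface, if the arm or the gripper's body presses on something with over 40 N, if the wrist force passes 120 N, or if a joint passes its speed limit or range.

### The arm

A 7-joint arm with a two-finger parallel gripper is mounted at the origin on the work surface. World frame = base frame: x ahead of the robot, y to its left, z up, the work surface at z = 0. Lengths are in mm, angles in rad, forces in N, time in s.
With the tool pointing down it reaches from about 400 to 875 mm from the base axis. Payload 19.3 kg.
Tool frame: the origin (TCP) lies midway between the tips of the shut fingers; the grasp point (between the pads) lies 19 mm behind it; z points along the fingers, y is the direction in which the jaws open and shut (so a half turn about z gives the same grasp; the last joint's range is limited). The gripper opens to 85 mm and grips with 20 to 120 N. Pads are 22 mm wide; open, the fingers measure 114 mm over their backs; the gripper's body (76 mm by 85 mm) begins 54 mm behind the grasp point. The pads swing forward as they close: fully open they stand 13 mm farther back than shut.
Start: joints at [-1.384, 0.521, -0.036, 1.599, 0.021, 1.021, -0.113], TCP at [158.761, 604.491, 231.291] pointing down, gripper open.
Joint ranges: [-2.91, 2.91], [-0.3, 2.13], [-1.5, 1.42], [0.17, 2.43], [-1.26, 4.41], [0.16, 1.93], [-2.52, 2.52]. Speed limits (rad/s): [1.89, 1.89, 2.39, 2.39, 3.01, 3.01, 3.01].

### API

Orientations are given as a unit quaternion [x, y, z, w].
In Python, from plant import env, eyes gives the robot as it stands. The module is installed in compiled form; this text tells all that it offers.
- The arm moves only by the tool play_rows, never from a script. Its argument "commands" is a list of rows, each a list of 2 entries, a list of its own where there are three numbers: the shift along the tool's x, y, z in m, then the turn, a rotation vector about the tool's x, y, z in degrees. In form: [[[tx, ty, tz], [ax, ay, az]], ...]. A call has 1 to 10 rows; each row shifts and turns the pose as measured when the row begins, along the tool's axes as they then stand; what a row does not reach is not made up. A row lasts 1/8 s, in which the tool goes at most 62.5 mm and 10.7 degrees, less where a joint would pass 70% of its speed; a pose out of reach is approached as far as the arm can. A call with a gripper value outside its range is refused whole. "fingers" is the finger opening in m, from 0 to 0.0854, set as the call begins (left out, the last holds). The fingers move at their own pace and stop on an object; "grip_force" is the grip in N (left out, the last holds). Time passes only in rows, so rows that do not move let the fingers close. It gives the time, the measured TCP pose, the force and the opening at its end, in the units of the state.
- env.read_state(): the state, without advancing time (a new reading comes with each control period).
- eyes.camera(name): name is "scene" or "top" or "wrist"; returns a dict with "image" (384x512x3 uint8, red, green, blue), "z_map" (384x512 float32, mm along the optical axis (not along the pixel's ray), 0 where there is no reading), "intrinsics" (3x3 intrinsics, pixels), "k1" (the pictures are not rectified: a ray, as slopes to the right and down, at radius r is drawn at 1 + k1 r^2 times it, then the intrinsics apply), "extrinsics" (4x4, takes a point from world to camera coordinates); the wrist camera has in their place "T_tool_cam" (4x4, takes a point from camera to tool coordinates, whose origin is the TCP and whose axes are the flange's). Camera axes: x right, y up, looking along -z (the intrinsics and any distortion apply to the point x, -y, -z); pixel columns grow to the right and rows downward; lengths in mm; the calibration is good to about 2 mm. A picture is of the moment at which its call begins: read the wrist's pose just before it.
- env.close_job(): hands the job in, once; it reports no verdict.
The state is a dict: "time": time; "joint_pos": joint angles; "qd": joint speeds; "effort": joint torques, N m; "position": TCP position; "eef_rot": TCP orientation; "force": force on the tool from outside, world axes, zero at the start; "moment": the same for the moment, N m; "finger_gap": opening from 0.0 (shut) to 1.0 (fully open).
Only numpy, scipy, OpenCV 4.12 (cv2) and the standard library are available. Lean on these libraries where they do the work, as an engineer would, in place of code of your own. Each camera call takes 0.05 s, during which the arm holds its last target.

## Working session

There is one attempt and no reset: what is moved stays moved. The work goes in short steps, Python scripts to look and compute and a tool call to move; the robot and the scene stay as the last step left them, time stands still between calls to the robot, and variables do not carry over. Pictures are saved under pics/ and viewed, and the job is handed in when it is done.

Besides the shell and the picture viewer there is one more tool, called after "Emit:" as name(argument=value, ...) on one line, values as JSON. play_rows: Moves the arm, as the interface text tells. Its arguments: {"type":"object","properties":{"commands":{"type":"array","items":{"type":"array"}},"fingers":{"type":"number"},"grip_force":{"type":"number"}},"required":["commands"]}

```bash
mkdir -p pics; cat > h.py <<'E'
import numpy as np, cv2
from plant import env, eyes
from scipy.spatial.transform import Rotation as R
def snap(name,fn,scale=1.5):
    st=env.read_state() 
    c=eyes.camera(name)
    cv2.imwrite('pics/%s.png'%fn,cv2.resize(c['image'][:,:,::-1],None,fx=scale,fy=scale))
    np.savez('pics/%s.npz'%fn,pos=st['position'],rot=st['eef_rot'],**c)
def load(fn): return dict(np.load('pics/%s.npz'%fn))
def cam2world(c):
    if 'extrinsics' in c: return np.linalg.inv(c['extrinsics'])
    T=np.eye(4);T[:3,:3]=R.from_quat(c['rot']).as_matrix();T[:3,3]=c['pos'];return T@c['T_tool_cam']
def rays(c,uv):
    uv=np.atleast_2d(np.array(uv,float));K=c['intrinsics']
    k=float(c['k1']); d=(uv-[K[0,2],K[1,2]])/[K[0,0],K[1,1]]
    s=d.copy()
    for _ in range(20): s=d/(1+k*(s**2).sum(1,keepdims=True))
    return np.c_[s[:,0],-s[:,1],-np.ones(len(s))]
def onplane(c,uv,z):
    T=cam2world(c);r=rays(c,uv)@T[:3,:3].T;o=T[:3,3]
    return o+r*((z-o[2])/r[:,2])[:,None]
def bydepth(c,uv):
    T=cam2world(c);r=rays(c,uv);uv=np.atleast_2d(uv)
    d=np.array([c['z_map'][int(round(v)),int(round(u))] for u,v in uv])
    return (r*d[:,None])@T[:3,:3].T+T[:3,3]
def cloud(c):
    h,w=c['z_map'].shape;vv,uu=np.mgrid[:h,:w]
    uv=np.c_[uu.ravel(),vv.ravel()]
    T=cam2world(c);P=(rays(c,uv)*c['z_map'].reshape(-1,1))@T[:3,:3].T+T[:3,3]
    P=P.reshape(h,w,3);P[c['z_map']==0]=np.nan
    return P
E
python3 - <<'E'
from h import *
print(env.read_state())
snap('top','t0');snap('scene','s0')
for n in('t0','s0'):
    c=load(n);print(c['intrinsics'],c['k1'],cam2world(c).round(3))
E
```

```text
{'time': 0.0, 'joint_pos': array([-1.3841869 ,  0.5220238 , -0.03631831,  1.59997928,  0.02118161,
        1.02109206, -0.11280195]), 'qd': array([-0.00038007,  0.00128953,  0.00218836,  0.00095788,  0.0010623 ,
       -0.00017742,  0.00041247]), 'effort': array([-5.09818183e-04, -9.27117276e+01,  1.98000155e+00, -3.69939137e+01,
        1.79823639e-02,  8.11570790e-03, -5.21287529e-05]), 'position': array([158.69996002, 604.18102512, 230.73001307]), 'eef_rot': array([ 1.28066979e-01,  9.91765364e-01, -5.57834974e-04, -3.78305297e-05]), 'force': array([ 0.18490305, -0.88194669, -0.56437337]), 'moment': array([ 0.02232176, -0.00238258, -0.01836366]), 'finger_gap': 0.9983759661224636}
[[429.0130628    0.         254.42024597]
 [  0.         429.0130628  189.57769258]
 [  0.           0.           1.        ]] -0.012766696922016813 [[-2.700000e-02  9.840000e-01 -1.780000e-01  2.039060e+02]
 [-1.000000e+00 -2.500000e-02  1.400000e-02  3.835000e+00]
 [ 9.000000e-03  1.780000e-01  9.840000e-01  1.491447e+03]
 [ 0.000000e+00  0.000000e+00  0.000000e+00  1.000000e+00]]
[[403.75528964   0.         256.11037844]
 [  0.         403.75528964 197.08277469]
 [  0.           0.           1.        ]] -0.05910779990448872 [[-7.92000e-01 -4.61000e-01  4.02000e-01  9.05375e+02]
 [ 6.11000e-01 -6.03000e-01  5.13000e-01  5.40428e+02]
 [ 5.00000e-03  6.52000e-01  7.58000e-01  8.57873e+02]
 [ 0.00000e+00  0.00000e+00  0.00000e+00  1.00000e+00]]
```

View pics/t0.png

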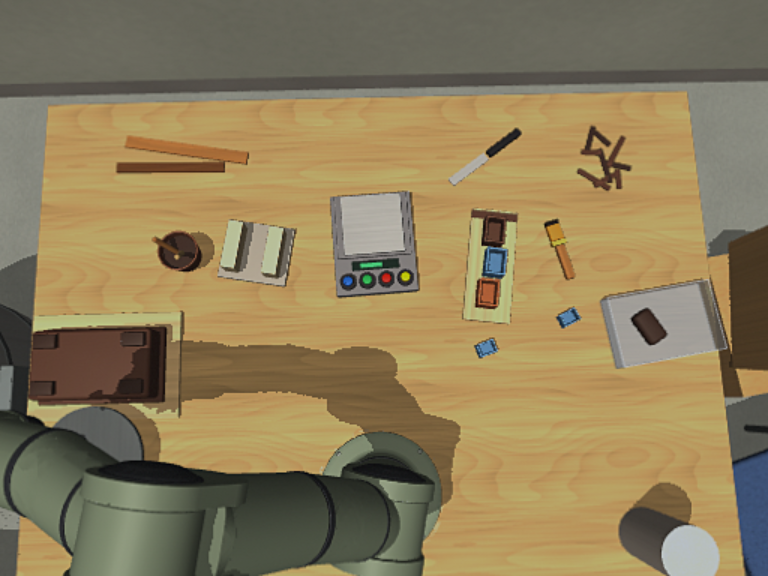

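View pics/s0.png

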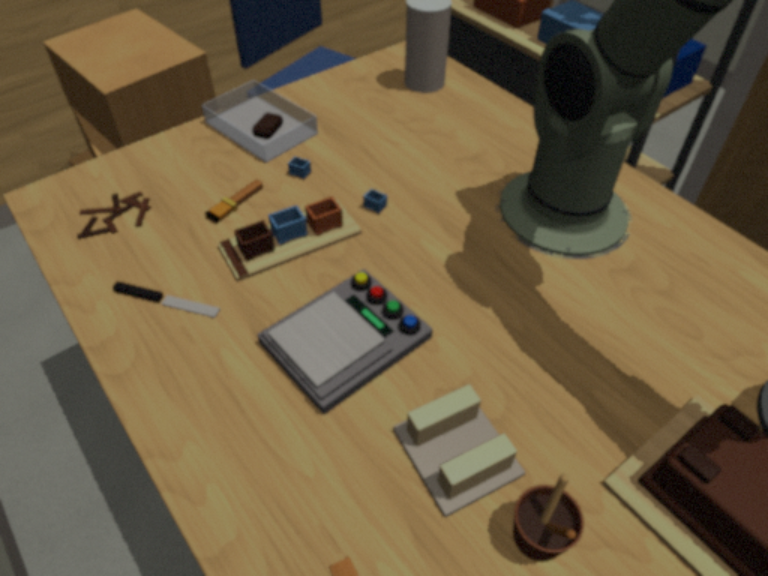

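The top view shows the scale's keys, left to right: blue (348,282), green (367,281), red (386,279) and yellow (405,277). The pot row runs from brown (494,231) through blue (495,262) to red (487,293). The stall is at (252,250). There are three blue candidates: the row pot (495,262) and two small ones at (568,317) and (486,348). Next I'll crop and measure them.

```bash
python3 - <<'E'
from h import *
c=load('t0');im=c['image'][:,:,::-1]
a=cv2.resize(im[115:245,200:400],None,fx=4,fy=4,interpolation=cv2.INTER_CUBIC)
cv2.imwrite('pics/t0a.png',a)
b=cv2.resize(im[120:240,130:290],None,fx=5,fy=5,interpolation=cv2.INTER_CUBIC)
cv2.imwrite('pics/t0b.png',b)
P=cloud(c)
np.save('pics/t0P.npy',P)
keys=np.array([[348,282],[367,281],[386,279],[405,277]])/1.5
print(onplane(c,keys,50).round(1))
E
```

```text
[[471.8  59.6  50. ]
 [473.   16.3  50. ]
 [476.5 -27.1  50. ]
 [480.1 -70.6  50. ]]
```

View pics/t0a.png

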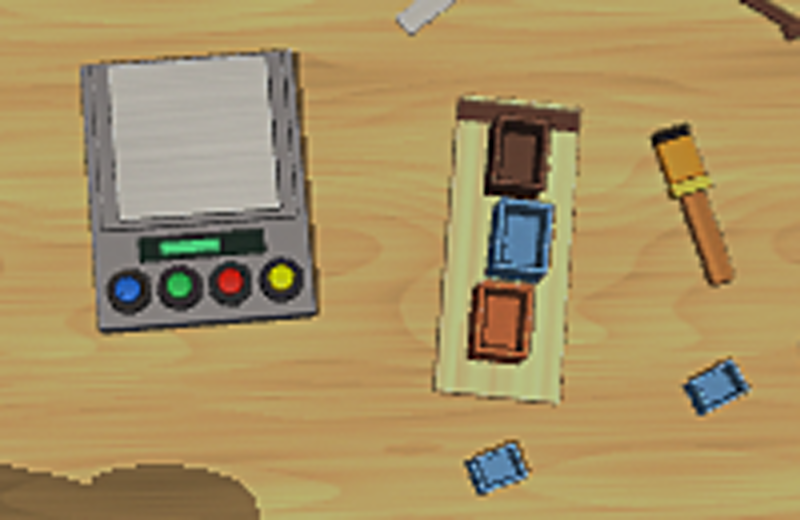

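View pics/t0b.png

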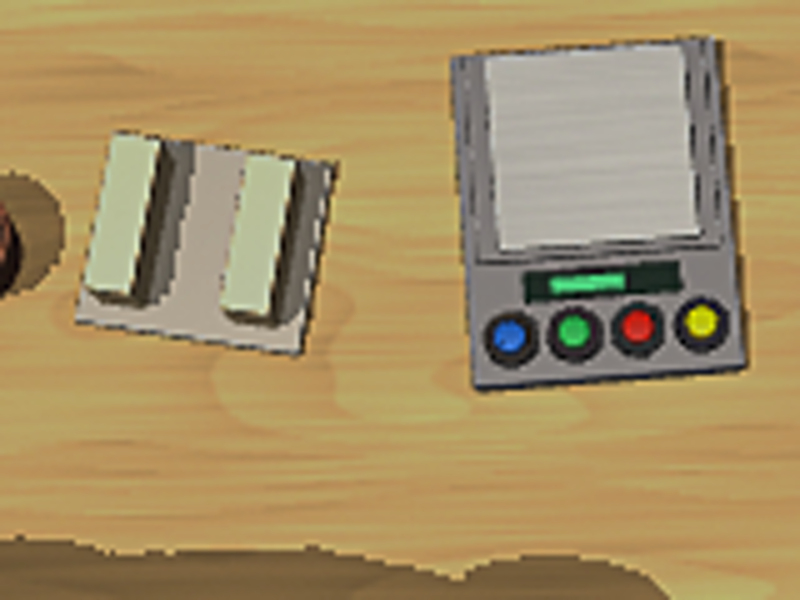

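```bash
python3 - <<'E'
from h import *
c=load('t0')
A=lambda l:(np.array(l,float)+.5)/4-.5+[200,115]
B=lambda l:(np.array(l,float)+.5)/5-.5+[130,120]
k=onplane(c,B([[510,336],[574,331],[638,326],[702,321]]),50);print(k.round(1))
d=k[0]-k[3];print('spacing',np.linalg.norm(d)/3,'scale yaw',np.degrees(np.arctan2(-d[0],d[1])))
yaw=np.arctan2(-d[0],d[1]);pan=k.mean(0)+130*np.array([np.cos(yaw),np.sin(yaw),0]);print('pan from keys',pan)
pc=onplane(c,B([[487,57],[683,44],[698,235],[501,249]]),50);print('pan corners',pc.round(1),pc.mean(0), [np.linalg.norm(pc[i]-pc[i-1]) for i in range(4)])
bp=onplane(c,A([[503,198],[553,202],[547,277],[490,272]]),62);print('blue',bp.round(1),bp.mean(0),[np.linalg.norm(bp[i]-bp[i-1]) for i in range(4)])
sm=onplane(c,A([[466,462],[515,441],[528,473],[480,494]]),25);print('small',sm.round(1),[np.linalg.norm(sm[i]-sm[i-1]) for i in range(4)])
bl=onplane(c,B([[116,131],[162,139],[131,296],[86,290]]),67);print('brickL',bl.round(1),bl.mean(0))
br=onplane(c,B([[245,154],[296,160],[267,318],[222,310]]),67);print('brickR',br.round(1),br.mean(0))
print('mid',(bl.mean(0)+br.mean(0))/2,np.linalg.norm(bl.mean(0)-br.mean(0)))
for q in (bl,br):
  e=(q[0]+q[1]-q[2]-q[3])/2;print('len',np.linalg.norm(e),'yaw',np.degrees(np.arctan2(e[1],e[0])))
e=(bp[0]+bp[1]-bp[2]-bp[3])/2;print('pot yaw',np.degrees(np.arctan2(e[1],e[0])))
P=np.load('pics/t0P.npy')
for n,l in (('key',A([[180,285]])),('pan',A([[195,140]])),('potfloor',A([[520,235]])),('brick',B([[125,215],[260,240]])),('slab',B([[210,220]]))):
  print(n,bydepth(c,l).round(1))
E
```

```text
[[476.   60.8  50. ]
 [478.4  17.   50. ]
 [480.7 -26.8  50. ]
 [483.1 -70.7  50. ]]
spacing 43.922361747979004 scale yaw 3.075613759773062
pan from keys [609.37341376   2.06351385  50.        ]
pan corners [[675.1  73.4  50. ]
 [681.3 -64.1  50. ]
 [543.6 -70.   50. ]
 [537.1  65.9  50. ]] [609.27356909   1.28905739  50.        ] [np.float64(138.20764731719265), np.float64(137.64852979526106), np.float64(137.81604662820004), np.float64(136.12075219319868)]
blue [[ 544.6 -262.4   62. ]
 [ 540.  -305.2   62. ]
 [ 474.7 -296.    62. ]
 [ 480.3 -247.6   62. ]] [ 509.91578333 -277.78914682   62.        ] [np.float64(65.9924603603145), np.float64(43.00656109127099), np.float64(65.94301586333982), np.float64(48.65409841815476)]
small [[ 322.5 -224.4   25. ]
 [ 339.4 -267.4   25. ]
 [ 311.7 -277.    25. ]
 [ 295.  -234.9   25. ]] [np.float64(29.50099222052674), np.float64(46.21227256552708), np.float64(29.264898096239584), np.float64(45.276796293358615)]
brickL [[623.  328.   67. ]
 [616.5 296.3  67. ]
 [507.  316.1  67. ]
 [511.9 346.6  67. ]] [564.58051044 321.74486788  67.        ]
brickR [[604.4 239.4  67. ]
 [599.3 204.5  67. ]
 [489.4 224.1  67. ]
 [495.7 254.5  67. ]] [547.19896009 230.61984915  67.        ]
mid [555.88973526 276.18235852  67.        ] 92.76792188201715
len 111.94630123849186 yaw -9.864003162421838
len 110.62641373203607 yaw -9.014135896200758
pot yaw -10.481032895239869
key [[477.2  16.2  54.5]]
pan [[6.066e+02 3.000e-01 4.750e+01]]
potfloor [[ 520.2 -282.7   22.9]]
brick [[563.  320.5  68.8]
 [542.6 228.3  71.2]]
slab [[572.1 273.   12.5]]
```

Blue row pot is about 66 × 46 mm at its rim and stands in the row on the board, so it is the one meant. The loose blue pots are about 46 × 29 mm. Key spacing measures 43.9 mm, which matches the given 44. Now a helper for working out moves.

```bash
cat >> h.py <<'E'
def status():
    s=env.read_state();M=R.from_quat(s['eef_rot']).as_matrix()
    phi=np.degrees(np.arctan2(-M[0,1],M[1,1]))
    print('t %.2f pos %s phi %.2f tilt %s F %s gap %.3f q %s'%(s['time'],np.round(s['position'],1),phi,np.round(M[:2,2],4),np.round(s['force'],1),s['finger_gap'],np.round(s['joint_pos'],2)))
    return np.array(s['position']),M,phi
def go(t,phi=None,n=None):
    p,M,ph=status()
    if phi is None: phi=ph
    d=np.array(t)-p
    a=np.radians(phi)
    M2=np.array([[-np.cos(a),-np.sin(a),0],[-np.sin(a),np.cos(a),0],[0,0,-1]])
    M2=M2.T
    rv=R.from_matrix(M.T@M2).as_rotvec(degrees=True)
    print('total tool shift(m)',(M.T@d/1000).round(4),'len',np.linalg.norm(d).round(1),'turn',rv.round(2))
    if n is None: n=int(np.ceil(max(np.linalg.norm(d)/50,np.linalg.norm(rv)/9)))
    rows=[];Mc=M.copy()
    for i in range(n):
        s=(Mc.T@d/n/1000).round(4);r=(rv/n).round(2)
        rows.append([s.tolist(),r.tolist()]);Mc=Mc@R.from_rotvec(r,degrees=True).as_matrix()
    print('%d rows:'%n,str(rows).replace(' ',''))
E
python3 - <<'E'
from h import *
go([478,17,120],0,14)
E
```

```text
t 0.10 pos [158.7 604.2 230.8] phi -14.71 tilt [-0.0002 -0.001 ] F [ 0.1 -0.2  0.7] gap 1.002 q [-1.38  0.52 -0.04  1.6   0.02  1.02 -0.11]
total tool shift(m) [-0.458  -0.4867  0.1113] len 677.5 turn [ -0.06  -0.   -14.71]
14 rows: [[[-0.0327,-0.0348,0.008],[-0.0,-0.0,-1.05]],[[-0.0321,-0.0354,0.008],[-0.0,-0.0,-1.05]],[[-0.0314,-0.0359,0.008],[-0.0,-0.0,-1.05]],[[-0.0308,-0.0365,0.008],[-0.0,-0.0,-1.05]],[[-0.0301,-0.0371,0.008],[-0.0,-0.0,-1.05]],[[-0.0294,-0.0376,0.008],[-0.0,-0.0,-1.05]],[[-0.0287,-0.0381,0.008],[-0.0,-0.0,-1.05]],[[-0.028,-0.0387,0.008],[-0.0,-0.0,-1.05]],[[-0.0273,-0.0392,0.008],[-0.0,-0.0,-1.05]],[[-0.0266,-0.0397,0.008],[-0.0,-0.0,-1.05]],[[-0.0258,-0.0401,0.008],[-0.0,-0.0,-1.05]],[[-0.0251,-0.0406,0.008],[-0.0,-0.0,-1.05]],[[-0.0243,-0.0411,0.008],[-0.0,-0.0,-1.05]],[[-0.0236,-0.0415,0.008],[-0.0,-0.0,-1.05]]]
```

Emit:
play_rows(commands=[[[-0.033,-0.035,0.0],[0,0,-1]],[[-0.032,-0.035,0.0],[0,0,-1]],[[-0.031,-0.036,0.0],[0,0,-1]],[[-0.031,-0.036,0.0],[0,0,-1]],[[-0.03,-0.037,0.0],[0,0,-1]],[[-0.029,-0.038,0.0],[0,0,-1]],[[-0.029,-0.038,0.0],[0,0,-1]],[[-0.028,-0.038,0.0],[0,0,-1]]], fingers=0.0, grip_force=30)

```text
time: 1.1
position: [343.7, 260.6, 229.1]
eef_rot: [0.054, 0.999, -0.002, -0.001]
force: [0.9, 0.5, -0.5]
finger_gap: -0.001
```

```bash
python3 - <<'E'
from h import *
go([478,17,200],0)
E
```

```text
t 1.10 pos [343.7 260.6 229.1] phi -6.18 tilt [-0.0017 -0.0032] F [ 0.9  0.5 -0.5] gap -0.001 q [-0.82  0.22  0.04  2.08 -0.01  0.84  0.69]
total tool shift(m) [-0.1598 -0.2276  0.0296] len 279.7 turn [-0.19 -0.09 -6.18]
6 rows: [[[-0.0266,-0.0379,0.0049],[-0.03,-0.01,-1.03]],[[-0.0259,-0.0384,0.0049],[-0.03,-0.01,-1.03]],[[-0.0252,-0.0389,0.0049],[-0.03,-0.01,-1.03]],[[-0.0245,-0.0393,0.0049],[-0.03,-0.01,-1.03]],[[-0.0238,-0.0398,0.0049],[-0.03,-0.01,-1.03]],[[-0.0231,-0.0402,0.0049],[-0.03,-0.01,-1.03]]]
```

Emit:
play_rows(commands=[[[-0.027,-0.038,0.005],[0,0,-1]],[[-0.026,-0.038,0.005],[0,0,-1]],[[-0.025,-0.039,0.005],[0,0,-1]],[[-0.0245,-0.039,0.005],[0,0,-1]],[[-0.024,-0.04,0.005],[0,0,-1]],[[-0.023,-0.04,0.005],[0,0,-1]],[[0,0,0],[0,0,0]]])

```text
time: 1.98
position: [482.1, 5.8, 198.4]
eef_rot: [0.001, 1.0, -0.002, -0.001]
force: [-0.4, 0.1, 0.1]
finger_gap: 0.001
```

```bash
python3 - <<'E'
from h import *
go([478,17,80],0)
snap('wrist','w1')
c=load('w1');print(c['T_tool_cam'].round(3))
E
```

```text
t 1.98 pos [482.1   5.8 198.4] phi -0.17 tilt [-0.0016 -0.0036] F [-0.4  0.1  0.1] gap 0.001 q [-0.27  0.35  0.17  2.01 -0.08  0.8   1.51]
total tool shift(m) [0.004  0.0116 0.1184] len 119.0 turn [-0.21 -0.09 -0.17]
3 rows: [[[0.0013,0.0039,0.0395],[-0.07,-0.03,-0.06]],[[0.0013,0.0038,0.0395],[-0.07,-0.03,-0.06]],[[0.0014,0.0038,0.0395],[-0.07,-0.03,-0.06]]]
[[  -0.       0.959    0.283   71.204]
 [   1.       0.       0.       0.196]
 [   0.       0.283   -0.959 -142.85 ]
 [   0.       0.       0.       1.   ]]
```

View pics/w1.png

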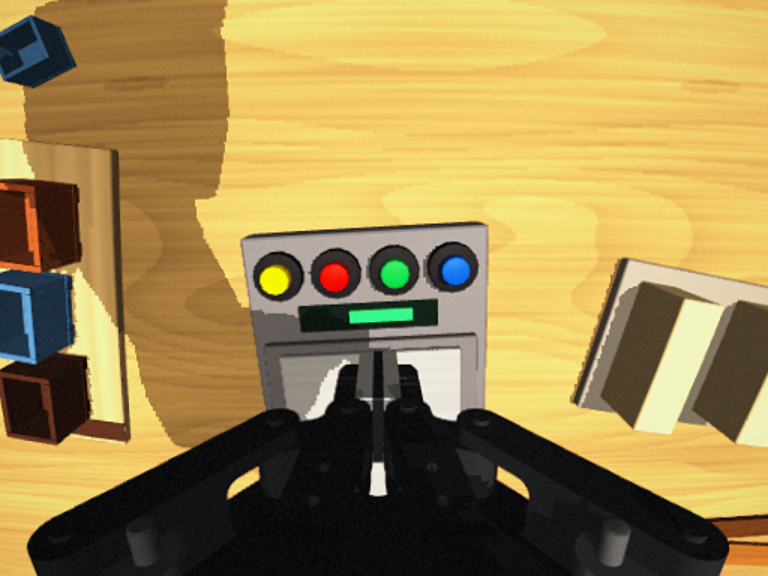

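The wrist view shows the key tops at yellow (274,281), red (335,274), green (396,273) and blue (456,271).

```bash
python3 - <<'E'
from h import *
c=load('w1')
k=onplane(c,(np.array([[274,281],[335,274],[396,273],[456,271]])+.5)/1.5-.5,50);print(k.round(1))
print(bydepth(c,np.array([[396,273],[456,271]])/1.5).round(1))
P=cloud(c)
m=(P[...,2]>62)&(P[...,2]<73)&(P[...,1]>150)
print(m.sum())
E
```

```text
[[483.8 -69.9  50. ]
 [478.8 -25.3  50. ]
 [478.2  18.6  50. ]
 [476.8  61.7  50. ]]
[[478.2  18.7  50.5]
 [476.7  61.7  51. ]]
3429
```

Both cameras agree within about 1.5 mm. Descending over the green key.

Emit:
play_rows(commands=[[[0.001,0.004,0.04],[0,0,0]],[[0.001,0.004,0.04],[0,0,0]],[[0.0015,0.004,0.04],[0,0,0]],[[0,0,0.008],[0,0,0]],[[0,0,0],[0,0,0]]])

```text
time: 2.65
position: [477.5, 24.0, 69.0]
eef_rot: [-0.002, 1.0, -0.0, 0.0]
force: [0.1, -0.1, -0.2]
finger_gap: 0.005
```

```bash
python3 - <<'E'
from h import *
go([478,18,55],0)
E
```

```text
t 2.65 pos [477.5  24.   69. ] phi 0.18 tilt [ 0.     -0.0007] F [ 0.1 -0.1 -0.2] gap 0.005 q [-0.26  0.56  0.11  2.11 -0.13  0.48  1.52]
total tool shift(m) [-0.0005 -0.006   0.014 ] len 15.2 turn [-0.04  0.    0.18]
1 rows: [[[-0.0005,-0.006,0.014],[-0.04,0.0,0.18]]]
```

Emit:
play_rows(commands=[[[-0.0005,-0.006,0.01],[0,0,0]],[[0,0,0],[0,0,0]],[[0,0,0],[0,0,0]]])

```text
time: 3.02
position: [479.6, 17.7, 61.0]
eef_rot: [-0.002, 1.0, -0.0, 0.002]
force: [-0.2, 0.2, 0.6]
finger_gap: -0.004
```

```bash
python3 - <<'E'
from h import *
go([478.3,18,50],0)
E
```

```text
t 3.02 pos [479.6  17.7  61. ] phi 0.17 tilt [0.0041 0.    ] F [-0.2  0.2  0.6] gap -0.004 q [-0.24  0.58  0.11  2.11 -0.13  0.46  1.54]
total tool shift(m) [0.0014 0.0003 0.011 ] len 11.1 turn [-0.    0.23  0.17]
1 rows: [[[0.0014,0.0003,0.011],[-0.0,0.23,0.17]]]
```

Emit:
play_rows(commands=[[[0.001,0,0.008],[0,0.2,0]],[[0,0,0.004],[0,0,0]],[[0,0,0.003],[0,0,0]],[[0,0,0],[0,0,0]]])

```text
time: 3.52
position: [479.0, 17.8, 45.5]
eef_rot: [-0.001, 1.0, 0.0, 0.001]
force: [-0.4, 0.3, 2.9]
finger_gap: 0.003
```

Emit:
play_rows(commands=[[[0,0,0.002],[0,0,0]],[[0,0,0.001],[0,0,0]],[[0,0,0.001],[0,0,0]]])

```text
time: 3.9
position: [479.2, 17.8, 43.4]
eef_rot: [-0.001, 1.0, 0.0, 0.001]
force: [-9.2, 0.0, 40.4]
finger_gap: 0.002
```

The key is fully down on its stop (z 43.4). Lifting off.

Emit:
play_rows(commands=[[[0,0,-0.008],[0,0,0]],[[0,0,-0.012],[0,0,0]],[[0,0,0],[0,0,0]]])

```text
time: 4.28
position: [479.3, 17.8, 64.5]
eef_rot: [-0.001, 1.0, 0.0, 0.001]
force: [0.0, 0.5, 0.1]
finger_gap: -0.002
```

```bash
python3 - <<'E'
from h import *
go([476.6,61.3,60],0)
snap('wrist','w2');snap('top','t2')
c=load('w2')['image'];cv2.imwrite('pics/w2.png',cv2.resize(c[120:380,120:400,::-1],None,fx=2,fy=2))
E
```

```text
t 4.28 pos [479.3  17.8  64.5] phi 0.14 tilt [0.0027 0.0009] F [0.  0.5 0.1] gap -0.002 q [-0.24  0.57  0.11  2.11 -0.13  0.46  1.54]
total tool shift(m) [0.0026 0.0435 0.0046] len 43.8 turn [0.05 0.15 0.14]
1 rows: [[[0.0026,0.0435,0.0046],[0.05,0.15,0.14]]]
```

View pics/w2.png

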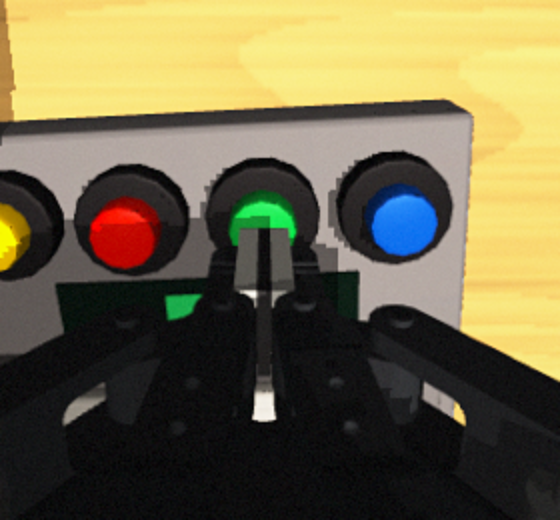

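The fingers sit above the green key, which is back up. Next is the blue key.

Emit:
play_rows(commands=[[[0.001,0.022,0],[0,0,0]],[[0.001,0.022,0.0],[0,0,0]],[[0,0,0],[0,0,0]],[[0,0,0],[0,0,0]]])

```text
time: 4.88
position: [476.1, 61.9, 62.5]
eef_rot: [-0.001, 1.0, -0.0, -0.0]
force: [0.2, 0.2, 0.8]
finger_gap: 0.0
```

```bash
python3 - <<'E'
from h import *
go([476.6,61.3,50],0)
E
```

```text
t 4.88 pos [476.1  61.9  62.5] phi 0.10 tilt [-0.0002 -0.0001] F [0.2 0.2 0.8] gap 0.000 q [-0.34  0.58  0.12  2.11 -0.14  0.46  1.46]
total tool shift(m) [-0.0005 -0.0006  0.0125] len 12.5 turn [-0.01 -0.01  0.1 ]
1 rows: [[[-0.0005,-0.0006,0.0125],[-0.01,-0.01,0.1]]]
```

Emit:
play_rows(commands=[[[0,0,0.008],[0,0,0]],[[0,0,0.004],[0,0,0]],[[0,0,0.005],[0,0,0]],[[0,0,0.001],[0,0,0]],[[0,0,0],[0,0,0]]])

```text
time: 5.5
position: [476.3, 60.5, 43.8]
eef_rot: [0.0, 1.0, 0.0, -0.0]
force: [-5.2, 1.9, 18.6]
finger_gap: 0.003
```

Emit:
play_rows(commands=[[[0,0,0],[0,0,0]],[[0,0,-0.01],[0,0,0]],[[0,0,-0.04],[0,0,0]],[[0,0,-0.05],[0,0,0]],[[0,0,-0.03],[0,0,0]]])

```text
time: 6.12
position: [475.1, 59.3, 176.5]
eef_rot: [0.001, 1.0, -0.0, -0.002]
force: [-0.1, -0.2, -1.1]
finger_gap: -0.004
```

```bash
python3 - <<'E'
from h import *
go([560,-275,215],-9,8)
E
```

```text
t 6.12 pos [475.1  59.3 176.5] phi -0.12 tilt [-0.0041 -0.0009] F [-0.1 -0.2 -1.1] gap -0.004 q [-0.39  0.38  0.18  2.03 -0.1   0.74  1.42]
total tool shift(m) [-0.0855 -0.3342 -0.0385] len 347.1 turn [-0.07 -0.23  8.88]
8 rows: [[[-0.0107,-0.0418,-0.0048],[-0.01,-0.03,1.11]],[[-0.0115,-0.0416,-0.0048],[-0.01,-0.03,1.11]],[[-0.0123,-0.0413,-0.0048],[-0.01,-0.03,1.11]],[[-0.0131,-0.0411,-0.0048],[-0.01,-0.03,1.11]],[[-0.0139,-0.0408,-0.0048],[-0.01,-0.03,1.11]],[[-0.0147,-0.0405,-0.0048],[-0.01,-0.03,1.11]],[[-0.0155,-0.0402,-0.0048],[-0.01,-0.03,1.11]],[[-0.0162,-0.0399,-0.0048],[-0.01,-0.03,1.11]]]
```

Emit:
play_rows(commands=[[[-0.011,-0.042,-0.005],[0,0,1.1]],[[-0.0115,-0.0415,-0.005],[0,0,1.1]],[[-0.0125,-0.0415,-0.005],[0,0,1.1]],[[-0.013,-0.041,-0.005],[0,0,1.1]],[[-0.014,-0.041,-0.005],[0,0,1.1]],[[-0.0145,-0.0405,-0.005],[0,0,1.1]],[[-0.0155,-0.04,-0.005],[0,0,1.1]],[[-0.016,-0.04,-0.005],[0,0,1.1]],[[0,0,0],[0,0,0]],[[0,0,0],[0,0,0]]], fingers=0.0854)

```text
time: 7.38
position: [561.6, -286.5, 223.0]
eef_rot: [0.08, 0.997, -0.0, 0.0]
force: [-0.1, 0.1, -0.7]
finger_gap: 1.001
```

```bash
python3 - <<'E'
from h import *
snap('wrist','w3')
c=load('w3')
go([510,-277,200],-9)
E
```

```text
t 7.42 pos [ 561.5 -286.6  223.1] phi -9.15 tilt [ 0.0006 -0.0004] F [-0.2 -1.1 -0.3] gap 0.998 q [ 0.19  0.55  0.28  1.61 -0.17  1.01  1.94]
total tool shift(m) [0.0524 0.0013 0.0231] len 57.3 turn [-0.02  0.04 -0.15]
2 rows: [[[0.0262,0.0006,0.0115],[-0.01,0.02,-0.07]],[[0.0262,0.0007,0.0116],[-0.01,0.02,-0.07]]]
```

View pics/w3.png

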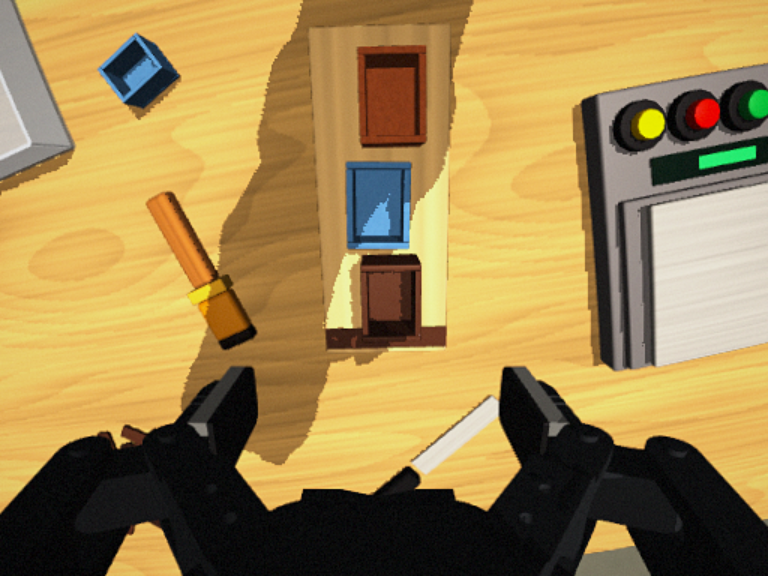

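Wrist view: blue pot's rim corners are (347,163), (411,163), (410,248) and (347,247), with red above it and brown below. I'll measure in an enlarged crop.

```bash
python3 - <<'E'
from h import *
c=load('w3')
cv2.imwrite('pics/w3c.png',cv2.resize(c['image'][95:185,215:300,::-1],None,fx=6,fy=6,interpolation=cv2.INTER_CUBIC))
q=onplane(c,(np.array([[347,163],[411,163],[410,248],[347,247]])+.5)/1.5-.5,62)
print(q.round(1),q.mean(0).round(1),[round(np.linalg.norm(q[i]-q[i-1]),1) for i in range(4)])
e=q[3]-q[0]+q[2]-q[1];print(np.degrees(np.arctan2(e[1],e[0])))
P=cloud(c)
for u,v in((236,110),(236,164),(232,140),(273,140)):print(P[v,u].round(1))
E
```

```text
[[ 479.3 -294.7   62. ]
 [ 486.5 -250.5   62. ]
 [ 546.  -259.6   62. ]
 [ 537.8 -305.3   62. ]] [ 512.4 -277.5   62. ] [np.float64(59.4), np.float64(44.8), np.float64(60.2), np.float64(46.5)]
-9.472028250167803
[ 481.6 -290.    61.4]
[ 537.9 -299.8   63.5]
[ 511.7 -299.6   62.2]
[ 523.3 -252.8   12. ]
```

View pics/w3c.png

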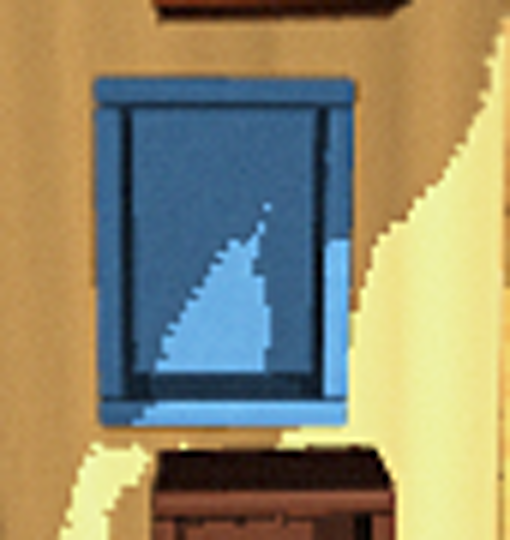

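Confirmed: the rim is 60 × 46 mm at z≈62, so this is the right pot. Centre is (512,-277.5), yaw about -9.5°.

Emit:
play_rows(commands=[[[0.025,0.001,0.03],[0,0,0]],[[0.025,0,0.03],[0,0,0]],[[0,0,0.03],[0,0,0]],[[0,0,0.02],[0,0,0]],[[0,0,0],[0,0,0]]])

```text
time: 8.05
position: [511.4, -272.3, 111.5]
eef_rot: [0.076, 0.997, 0.0, 0.001]
force: [0.0, -0.1, -0.1]
finger_gap: 1.0
```

```bash
python3 - <<'E'
from h import *
go([512,-277.5,17],-9.5)
E
```

```text
t 8.05 pos [ 511.4 -272.3  111.5] phi -8.77 tilt [0.0019 0.0008] F [ 0.  -0.1 -0.1] gap 1.000 q [ 0.22  0.62  0.23  1.83 -0.21  0.71  1.99]
total tool shift(m) [-0.0012 -0.0052  0.0945] len 94.6 turn [0.07 0.1  0.73]
2 rows: [[[-0.0006,-0.0026,0.0472],[0.03,0.05,0.37]],[[-0.0007,-0.0026,0.0472],[0.03,0.05,0.37]]]
```

Emit:
play_rows(commands=[[[-0.001,-0.005,0.02],[0,0,0.7]],[[0,0,0.02],[0,0,0]],[[0,0,0.02],[0,0,0]],[[0,0,0.015],[0,0,0]],[[0,0,0.01],[0,0,0]],[[0,0,0.005],[0,0,0]],[[0,0,0],[0,0,0]]])

```text
time: 8.93
position: [514.1, -277.3, 20.0]
eef_rot: [0.082, 0.997, -0.0, 0.003]
force: [-0.1, -0.1, -0.3]
finger_gap: 0.999
```

```bash
python3 - <<'E'
from h import *
go([512,-277.5,17],-9.5)
E
```

```text
t 8.93 pos [ 514.1 -277.3   20. ] phi -9.45 tilt [ 0.0061 -0.0005] F [-0.1 -0.1 -0.3] gap 0.999 q [ 0.27  0.76  0.18  1.85 -0.25  0.54  2.02]
total tool shift(m) [ 0.0021 -0.0005  0.003 ] len 3.7 turn [0.03 0.35 0.05]
1 rows: [[[0.0021,-0.0005,0.003],[0.03,0.35,0.05]]]
```

Emit:
play_rows(commands=[[[0.002,0,0.003],[0,0.3,0]],[[0,0,0],[0,0,0]]])

```text
time: 9.18
position: [512.4, -277.2, 17.5]
eef_rot: [0.082, 0.997, 0.0, 0.001]
force: [0.1, 0.8, -0.1]
finger_gap: 0.999
```

Emit:
play_rows(commands=[[[0,0,0],[0,0,0]],[[0,0,0],[0,0,0]],[[0,0,0],[0,0,0]],[[0,0,0],[0,0,0]],[[0,0,0],[0,0,0]],[[0,0,0],[0,0,0]]], fingers=0.03, grip_force=40)

```text
time: 9.93
position: [512.7, -277.4, 18.2]
eef_rot: [0.082, 0.997, -0.0, 0.001]
force: [0.1, 0.5, 0.4]
finger_gap: 0.537
```

Gripped at 45.9 mm. Lifting.

Emit:
play_rows(commands=[[[0,0,-0.01],[0,0,0]],[[0,0,-0.02],[0,0,0]],[[0,0,-0.03],[0,0,0]],[[0,0,-0.04],[0,0,0]],[[0,0,-0.02],[0,0,0]],[[0,0,0],[0,0,0]]])

```text
time: 10.68
position: [511.8, -277.1, 143.9]
eef_rot: [0.083, 0.997, 0.0, 0.001]
force: [0.5, 0.5, -2.3]
finger_gap: 0.536
```

```bash
python3 - <<'E'
from h import *
go([609,1.7,140],0,10)
E
```

```text
t 10.68 pos [ 511.8 -277.1  143.9] phi -9.47 tilt [0.0019 0.0001] F [ 0.5  0.5 -2.3] gap 0.536 q [ 0.21  0.58  0.26  1.81 -0.2   0.78  1.98]
total tool shift(m) [-0.05    0.291   0.0041] len 295.3 turn [ 0.01  0.11 -9.47]
10 rows: [[[-0.005,0.0291,0.0004],[0.0,0.01,-0.95]],[[-0.0055,0.029,0.0004],[0.0,0.01,-0.95]],[[-0.006,0.0289,0.0004],[0.0,0.01,-0.95]],[[-0.0064,0.0288,0.0004],[0.0,0.01,-0.95]],[[-0.0069,0.0287,0.0004],[0.0,0.01,-0.95]],[[-0.0074,0.0286,0.0004],[0.0,0.01,-0.95]],[[-0.0079,0.0285,0.0004],[0.0,0.01,-0.95]],[[-0.0083,0.0283,0.0004],[0.0,0.01,-0.95]],[[-0.0088,0.0282,0.0004],[0.0,0.01,-0.95]],[[-0.0093,0.028,0.0004],[0.0,0.01,-0.95]]]
```

Emit:
play_rows(commands=[[[-0.005,0.029,0],[0,0,-1.25]],[[-0.0055,0.029,0],[0,0,-1.25]],[[-0.006,0.029,0],[0,0,-1.25]],[[-0.0065,0.029,0],[0,0,-1.25]],[[-0.007,0.0285,0],[0,0,-1.25]],[[-0.0075,0.0285,0],[0,0,-1.25]],[[-0.008,0.0285,0],[0,0,-1.25]],[[-0.0085,0.028,0],[0,0,-1.25]],[[-0.009,0.025,0],[0,0,-1.25]],[[-0.009,0.015,0],[0,0,-1.25]]])

```text
time: 11.92
position: [600.2, -4.8, 134.6]
eef_rot: [-0.029, 1.0, 0.0, -0.005]
force: [0.2, -0.5, -3.3]
finger_gap: 0.532
```

Emit:
play_rows(commands=[[[0,0,0],[0,0,0]],[[0,0,0],[0,0,0]]])

```text
time: 12.18
position: [600.0, -4.9, 133.6]
eef_rot: [-0.029, 1.0, 0.0, -0.006]
force: [-0.4, 0.4, -1.8]
finger_gap: 0.534
```

```bash
python3 - <<'E'
from h import *
go([609,1.7,70],3)
E
```

```text
t 12.18 pos [600.   -4.9 133.6] phi 3.32 tilt [-0.0113  0.0001] F [-0.4  0.4 -1.8] gap 0.534 q [-0.23  0.61  0.2   1.75 -0.16  0.8   1.68]
total tool shift(m) [-0.0101  0.0061  0.0635] len 64.5 turn [ 0.04 -0.65  0.32]
2 rows: [[[-0.005,0.003,0.0317],[0.02,-0.32,0.16]],[[-0.0049,0.0031,0.0318],[0.02,-0.32,0.16]]]
```

Emit:
play_rows(commands=[[[-0.005,0.003,0.02],[0,-0.3,0]],[[-0.0045,0.003,0.02],[0,-0.3,0]],[[0,0,0.015],[0,0,0]],[[0,0,0.01],[0,0,0]],[[0,0,0],[0,0,0]],[[0,0,0],[0,0,0]]])

```text
time: 12.92
position: [608.5, -3.6, 67.3]
eef_rot: [-0.026, 1.0, -0.001, 0.0]
force: [0.3, 0.3, -1.7]
finger_gap: 0.533
```

```bash
python3 - <<'E'
from h import *
go([609,1.7,56.2],3)
E
```

```text
t 12.93 pos [608.5  -3.6  67.3] phi 2.94 tilt [ 0.0001 -0.001 ] F [ 0.3  0.3 -1.7] gap 0.533 q [-0.21  0.72  0.17  1.77 -0.18  0.67  1.69]
total tool shift(m) [-0.0008  0.0053  0.0111] len 12.3 turn [-0.06  0.   -0.06]
1 rows: [[[-0.0008,0.0053,0.0111],[-0.06,0.0,-0.06]]]
```

Emit:
play_rows(commands=[[[-0.001,0.005,0.004],[0,0,0]],[[0,0,0.003],[0,0,0]],[[0,0,0.002],[0,0,0]],[[0,0,0.001],[0,0,0]],[[0,0,0],[0,0,0]]])

```text
time: 13.55
position: [609.8, 2.1, 57.7]
eef_rot: [-0.026, 1.0, -0.0, 0.001]
force: [-0.7, 0.3, -2.3]
finger_gap: 0.535
```

Emit:
play_rows(commands=[[[0,0,0.001],[0,0,0]],[[0,0,0.001],[0,0,0]],[[0,0,0.0],[0,0,0]]])

```text
time: 13.92
position: [610.0, 2.0, 56.3]
eef_rot: [-0.026, 1.0, -0.0, 0.001]
force: [-0.0, 0.7, -2.3]
finger_gap: 0.535
```

Emit:
play_rows(commands=[[[0,0,0.0007],[0,0,0]],[[0,0,0.0007],[0,0,0]]])

```text
time: 14.18
position: [610.0, 1.9, 56.1]
eef_rot: [-0.026, 1.0, -0.0, 0.001]
force: [-6.5, 1.9, 16.4]
finger_gap: 0.534
```

Emit:
play_rows(commands=[[[0,0,-0.0003],[0,0,0]],[[0,0,0],[0,0,0]]])

```text
time: 14.42
position: [610.1, 1.9, 56.5]
eef_rot: [-0.026, 1.0, -0.0, 0.001]
force: [0.3, 0.9, -2.6]
finger_gap: 0.535
```

Emit:
play_rows(commands=[[[0,0,0],[0,0,0]],[[0,0,0],[0,0,0]],[[0,0,0],[0,0,0]],[[0,0,0],[0,0,0]]], fingers=0.0854)

```text
time: 14.92
position: [610.4, 1.9, 56.4]
eef_rot: [-0.026, 1.0, -0.0, 0.001]
force: [-0.1, 0.1, -0.4]
finger_gap: 0.997
```

Emit:
play_rows(commands=[[[0,0,-0.015],[0,0,0]],[[0,0,-0.03],[0,0,0]],[[0,0,-0.04],[0,0,0]],[[0,0,-0.035],[0,0,0]],[[0,0,0],[0,0,0]]])

```text
time: 15.55
position: [610.3, 1.6, 184.3]
eef_rot: [-0.025, 1.0, -0.0, 0.002]
force: [0.6, -0.2, -0.5]
finger_gap: 0.997
```

```bash
python3 - <<'E'
from h import *
go([483.4,-70.3,120],-30)
snap('top','t4')
snap('wrist','w4')
c=load('t4');cv2.imwrite('pics/t4c.png',cv2.resize(c['image'][110:210,200:350,::-1],None,fx=5,fy=5,interpolation=cv2.INTER_CUBIC))
E
```

```text
t 15.55 pos [610.3   1.6 184.3] phi 2.91 tilt [ 0.005  -0.0001] F [ 0.6 -0.2 -0.5] gap 0.997 q [-0.25  0.56  0.22  1.7  -0.15  0.89  1.65]
total tool shift(m) [ 0.1307 -0.0654  0.0636] len 159.4 turn [ 0.06  0.28 32.91]
4 rows: [[[0.0327,-0.0163,0.0159],[0.02,0.07,8.23]],[[0.03,-0.0208,0.016],[0.02,0.07,8.23]],[[0.0267,-0.0249,0.016],[0.02,0.07,8.23]],[[0.0228,-0.0285,0.016],[0.02,0.07,8.23]]]
```

View pics/w4.png

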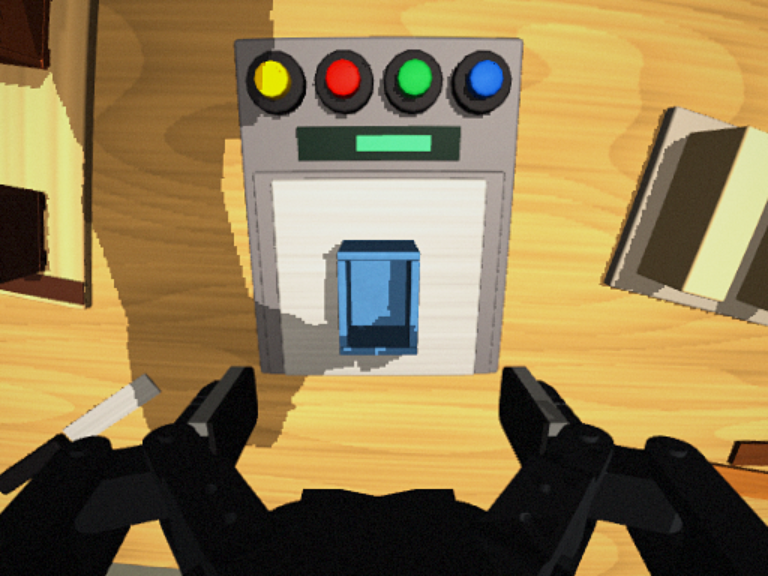

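View pics/t4c.png

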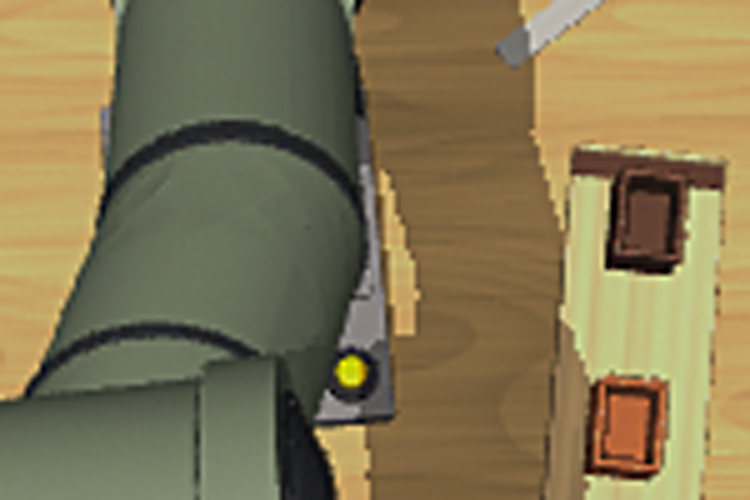

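The pot stands upright in the middle of the pan (rim pixels 338–420, 252–354), and the yellow key is at (272,78). Going to yellow with the fingers shut.

Emit:
play_rows(commands=[[[0.033,-0.016,0],[0,0,0.7]],[[0.033,-0.0165,0.0],[0,0,0.7]],[[0.033,-0.0165,0.02],[0,0,0.7]],[[0.03,-0.0165,0.03],[0,0,0.7]],[[0,0,0.03],[0,0,0]],[[0,0,0.02],[0,0,0]],[[0,0,0.0],[0,0,0]]], fingers=0.0, grip_force=30)

```text
time: 16.52
position: [474.0, -70.0, 74.9]
eef_rot: [-0.0, 1.0, -0.0, -0.004]
force: [-0.9, -0.4, 0.0]
finger_gap: 0.001
```

```bash
python3 - <<'E'
from h import *
go([483.4,-70.3,62],0)
c=load('w4')
f=lambda l:(np.array(l)+.5)/1.5-.5
q=onplane(c,f([[338,252],[420,252],[418,354],[339,354]]),100)
print(q.round(1),q.mean(0).round(1),[round(np.linalg.norm(q[i]-q[i-1]),1) for i in range(4)])
print(onplane(c,f([[272,78]]),50).round(1))
pc=onplane(c,f([[271,180],[487,180],[498,374],[282,374]]),50);print(pc.round(1),pc.mean(0).round(1))
P=cloud(c);m=(np.abs(P[...,2]-67)<2)&(P[...,1]>180);print(m.sum())
print(onplane(c,f([[748,127],[684,290]]),67),onplane(c,f([[676,108],[605,282]]),12))
E
```

```text
t 16.52 pos [474.  -70.   74.9] phi 0.03 tilt [-0.0071 -0.001 ] F [-0.9 -0.4  0. ] gap 0.001 q [-0.11  0.56  0.18  2.1  -0.2   0.5   1.78]
total tool shift(m) [-0.0095 -0.0003  0.0128] len 16.0 turn [-0.06 -0.4   0.03]
1 rows: [[[-0.0095,-0.0003,0.0128],[-0.06,-0.4,0.03]]]
[[580.2 -21.6 100. ]
 [577.9  23.4 100. ]
 [638.7  27.1 100. ]
 [641.1 -19.6 100. ]] [609.5   2.3 100. ] [np.float64(60.9), np.float64(45.0), np.float64(60.9), np.float64(46.7)]
[[483.8 -69.1  50. ]]
[[544.7 -70.3  50. ]
 [537.6  68.5  50. ]
 [674.3  93.9  50. ]
 [682.3 -65.2  50. ]] [609.7   6.7  50. ]
3246
[[493.92931251 224.34352791  67.        ]
 [599.33398826 206.62444734  67.        ]] [[477.27075668 211.46258019  12.        ]
 [609.36233203 182.33253596  12.        ]]
```

Emit:
play_rows(commands=[[[-0.009,0,0.01],[0,-0.4,0]],[[0,0,0.0],[0,0,0]],[[0,0,0],[0,0,0]]])

```text
time: 16.9
position: [484.4, -69.8, 65.2]
eef_rot: [-0.0, 1.0, -0.0, 0.001]
force: [0.1, -1.1, -0.4]
finger_gap: -0.002
```

```bash
python3 - <<'E'
from h import *
go([483.6,-70,50],0)
E
```

```text
t 16.90 pos [484.4 -69.8  65.2] phi 0.05 tilt [ 0.0015 -0.001 ] F [ 0.1 -1.1 -0.4] gap -0.002 q [-0.11  0.59  0.17  2.09 -0.2   0.48  1.79]
total tool shift(m) [ 0.0008 -0.0002  0.0152] len 15.2 turn [-0.06  0.09  0.05]
1 rows: [[[0.0008,-0.0002,0.0152],[-0.06,0.09,0.05]]]
```

Emit:
play_rows(commands=[[[0.001,0,0.01],[0,0,0]],[[0,0,0.005],[0,0,0]],[[0,0,0.005],[0,0,0]],[[0,0,0.001],[0,0,0]],[[0,0,0],[0,0,0]]])

```text
time: 17.52
position: [483.8, -69.7, 43.9]
eef_rot: [-0.0, 1.0, -0.0, 0.002]
force: [-3.9, 0.9, 13.1]
finger_gap: -0.001
```

Emit:
play_rows(commands=[[[0,0,0],[0,0,0]],[[0,0,-0.01],[0,0,0]],[[0,0,-0.04],[0,0,0]],[[0,0,-0.05],[0,0,0]],[[0,0,-0.05],[0,0,0]],[[0,0,0],[0,0,0]]])

```text
time: 18.27
position: [482.8, -69.9, 200.0]
eef_rot: [-0.0, 1.0, -0.0, 0.001]
force: [0.1, -0.1, -0.3]
finger_gap: -0.001
```

```bash
python3 - <<'E'
from h import *
go([609.5,2.3,195],-87,10)
snap('wrist','w5')
E
```

```text
t 18.27 pos [482.8 -69.9 200. ] phi 0.00 tilt [ 0.0024 -0.0003] F [ 0.1 -0.1 -0.3] gap -0.001 q [-0.19  0.36  0.26  2.   -0.13  0.8   1.72]
total tool shift(m) [-0.1267  0.0722  0.0053] len 145.9 turn [ 0.09  0.12 87.  ]
10 rows: [[[-0.0127,0.0072,0.0005],[0.01,0.01,8.7]],[[-0.0114,0.0091,0.0005],[0.01,0.01,8.7]],[[-0.0099,0.0107,0.0005],[0.01,0.01,8.7]],[[-0.0082,0.0121,0.0005],[0.01,0.01,8.7]],[[-0.0063,0.0132,0.0005],[0.01,0.01,8.7]],[[-0.0042,0.014,0.0005],[0.01,0.01,8.7]],[[-0.0021,0.0144,0.0005],[0.01,0.01,8.7]],[[0.0002,0.0146,0.0005],[0.01,0.01,8.7]],[[0.0024,0.0144,0.0005],[0.01,0.01,8.7]],[[0.0045,0.0139,0.0005],[0.01,0.01,8.7]]]
```

View pics/w5.png

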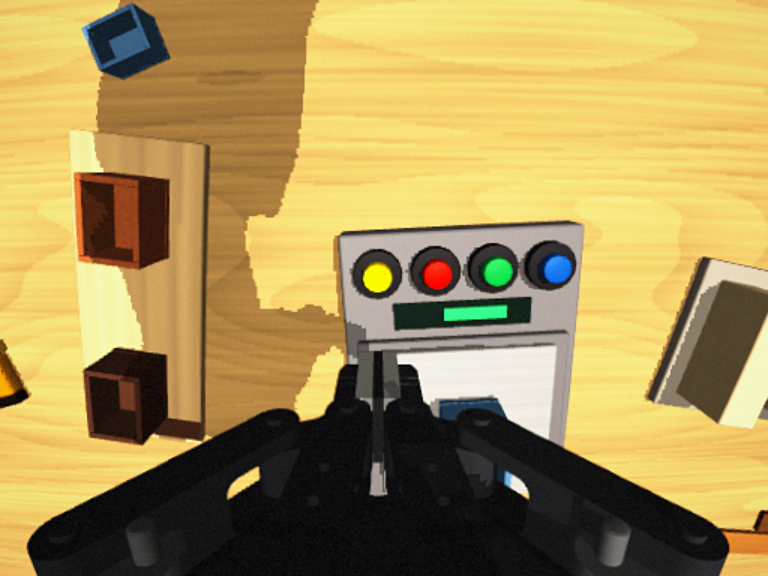

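All keys are up again and the pot is on the pan. Turning to grip the pot by its ends.

Emit:
play_rows(commands=[[[-0.0125,0.007,0],[0,0,8.7]],[[-0.0115,0.009,0],[0,0,8.7]],[[-0.01,0.0105,0],[0,0,8.7]],[[-0.008,0.012,0],[0,0,8.7]],[[-0.0065,0.013,0],[0,0,8.7]],[[-0.004,0.014,0],[0,0,8.7]],[[-0.002,0.0145,0],[0,0,8.7]],[[0,0.0145,0],[0,0,8.7]],[[0.0025,0.0145,0],[0,0,8.7]],[[0.0045,0.014,0],[0,0,8.7]]], fingers=0.0854)

```text
time: 19.58
position: [607.1, 0.4, 187.3]
eef_rot: [0.707, 0.708, -0.007, -0.005]
force: [-1.1, -0.6, 0.1]
finger_gap: 1.004
```

Emit:
play_rows(commands=[[[0,0,0],[0,0,0]],[[0,0,0],[0,0,0]]])

```text
time: 19.82
position: [606.0, 0.4, 185.1]
eef_rot: [0.705, 0.709, -0.009, -0.006]
force: [0.3, 0.6, -0.7]
finger_gap: 0.997
```

```bash
python3 - <<'E'
from h import *
go([609.5,2.3,110],-87)
snap('wrist','w6')
E
```

```text
t 19.82 pos [6.060e+02 4.000e-01 1.851e+02] phi -89.65 tilt [-0.0211 -0.0052] F [ 0.3  0.6 -0.7] gap 0.997 q [-0.51  0.64  0.63  1.7  -0.44  0.97  0.29]
total tool shift(m) [0.0023 0.0051 0.075 ] len 75.2 turn [-1.21  0.26 -2.65]
2 rows: [[[0.0011,0.0025,0.0375],[-0.61,0.13,-1.32]],[[0.001,0.0022,0.0375],[-0.61,0.13,-1.32]]]
```

View pics/w6.png

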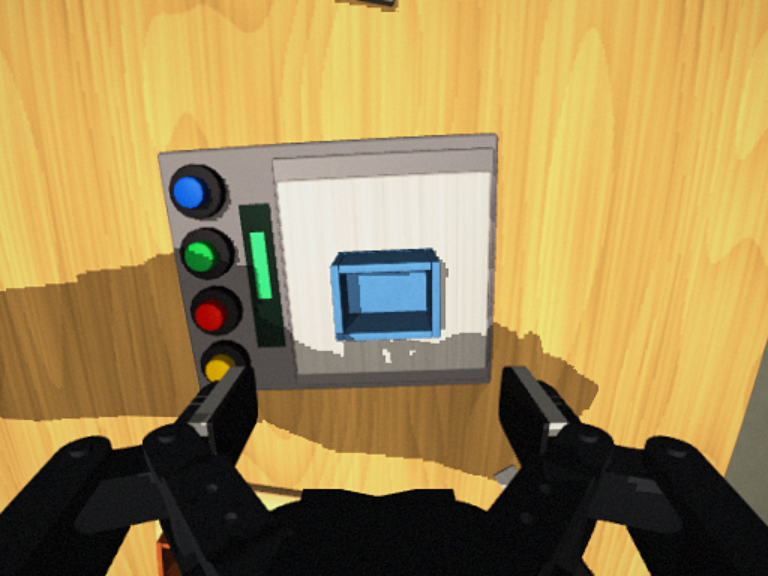

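```bash
python3 - <<'E'
from h import *
c=load('w6')
f=lambda l:(np.array(l)+.5)/1.5-.5
q=onplane(c,f([[332,263],[441,261],[441,339],[335,340]]),100)
print(q.round(1),q.mean(0).round(1),[round(np.linalg.norm(q[i]-q[i-1]),1) for i in range(4)])
e=q[1]+q[2]-q[0]-q[3];print(np.degrees(np.arctan2(e[1],e[0])))
E
```

```text
[[579.1  24.8 100. ]
 [640.   26.5 100. ]
 [642.3 -20.1 100. ]
 [579.7 -21.6 100. ]] [610.3   2.4 100. ] [np.float64(46.4), np.float64(60.8), np.float64(46.7), np.float64(62.6)]
1.4928328768519665
```

Emit:
play_rows(commands=[[[0.001,0.0025,0.03],[-0.6,0.1,-1.3]],[[0.001,0.0025,0.03],[-0.6,0.1,-1.3]],[[0,0,0],[0,0,0]],[[0,0,0],[0,0,0]]])

```text
time: 20.38
position: [609.3, 0.8, 125.6]
eef_rot: [0.687, 0.727, 0.001, 0.0]
force: [0.2, 0.6, 1.4]
finger_gap: 0.998
```

```bash
python3 - <<'E'
from h import *
go([609.5,2.3,58],-87)
E
```

```text
t 20.38 pos [609.3   0.8 125.6] phi -86.73 tilt [0.0016 0.0002] F [0.2 0.6 1.4] gap 0.998 q [-0.47  0.7   0.56  1.76 -0.49  0.83  0.38]
total tool shift(m) [0.0014 0.0002 0.0676] len 67.6 turn [ 0.09 -0.01  0.27]
2 rows: [[[0.0007,0.0001,0.0338],[0.05,-0.0,0.14]],[[0.0007,0.0001,0.0338],[0.05,-0.0,0.14]]]
```

Emit:
play_rows(commands=[[[0.0015,0,0.02],[0,0,0]],[[0,0,0.02],[0,0,0]],[[0,0,0.015],[0,0,0]],[[0,0,0.01],[0,0,0]],[[0,0,0.004],[0,0,0]],[[0,0,0],[0,0,0]]])

```text
time: 21.12
position: [610.0, 2.3, 53.8]
eef_rot: [0.687, 0.727, 0.001, 0.001]
force: [-0.3, -0.5, -0.6]
finger_gap: 0.999
```

```bash
python3 - <<'E'
from h import *
go([609.8,2.3,56],-87.5)
E
```

```text
t 21.12 pos [610.    2.3  53.8] phi -86.71 tilt [0.0029 0.0004] F [-0.3 -0.5 -0.6] gap 0.999 q [-0.42  0.8   0.49  1.78 -0.55  0.7   0.43]
total tool shift(m) [ 0.     -0.0002 -0.0022] len 2.2 turn [ 0.17 -0.02  0.79]
1 rows: [[[0.0,-0.0002,-0.0022],[0.17,-0.02,0.79]]]
```

Well aligned. Closing on the pot's ends.

Emit:
play_rows(commands=[[[0,0,-0.001],[0.2,0,0]],[[0,0,0],[0,0,0]],[[0,0,0],[0,0,0]],[[0,0,0],[0,0,0]],[[0,0,0],[0,0,0]]], fingers=0.045, grip_force=40)

```text
time: 21.75
position: [610.4, 2.4, 55.9]
eef_rot: [0.686, 0.727, 0.0, -0.0]
force: [-0.2, 0.0, -2.4]
finger_gap: 0.716
```

```bash
python3 - <<'E'
from h import *
status()
E
```

```text
t 21.75 pos [610.4   2.4  55.9] phi -86.71 tilt [0.0004 0.0005] F [-0.2  0.  -2.4] gap 0.716 q [-0.43  0.8   0.5   1.78 -0.55  0.71  0.43]
```

Emit:
play_rows(commands=[[[0,0,-0.01],[0,0,0]],[[0,0,-0.02],[0,0,0]],[[0,0,-0.03],[0,0,0]],[[0,0,-0.04],[0,0,0]],[[0,0,-0.02],[0,0,0]],[[0,0,0],[0,0,0]]])

```text
time: 22.5
position: [610.7, 1.7, 185.8]
eef_rot: [0.687, 0.727, 0.002, 0.001]
force: [-0.1, -0.3, -3.5]
finger_gap: 0.72
```

```bash
python3 - <<'E'
from h import *
go([562,190,185],-99.3,7)
E
```

```text
t 22.50 pos [610.7   1.7 185.8] phi -86.77 tilt [0.0036 0.0008] F [-0.1 -0.3 -3.5] gap 0.720 q [-0.51  0.63  0.62  1.71 -0.44  0.94  0.34]
total tool shift(m) [ 0.1907 -0.038   0.0008] len 194.5 turn [ 0.2  -0.06 12.53]
7 rows: [[[0.0272,-0.0054,0.0001],[0.03,-0.01,1.79]],[[0.0271,-0.0063,0.0001],[0.03,-0.01,1.79]],[[0.0269,-0.0071,0.0001],[0.03,-0.01,1.79]],[[0.0266,-0.008,0.0001],[0.03,-0.01,1.79]],[[0.0264,-0.0088,0.0001],[0.03,-0.01,1.79]],[[0.0261,-0.0096,0.0001],[0.03,-0.01,1.79]],[[0.0258,-0.0104,0.0001],[0.03,-0.01,1.79]]]
```

Emit:
play_rows(commands=[[[0.027,-0.0055,0],[0,0,1.8]],[[0.027,-0.0065,0],[0,0,1.8]],[[0.027,-0.007,0],[0,0,1.8]],[[0.0265,-0.008,0],[0,0,1.8]],[[0.0265,-0.009,0],[0,0,1.8]],[[0.026,-0.0095,0],[0,0,1.8]],[[0.025,-0.0105,0],[0,0,1.8]],[[0,0,0],[0,0,0]],[[0,0,0],[0,0,0]]])

```text
time: 23.62
position: [557.9, 193.7, 182.8]
eef_rot: [0.765, 0.644, -0.001, 0.0]
force: [-0.0, -0.4, -2.1]
finger_gap: 0.723
```

```bash
python3 - <<'E'
from h import *
go([556,276,140],-99.3)
snap('wrist','w7')
E
```

```text
t 23.62 pos [557.9 193.7 182.8] phi -99.88 tilt [-0.0009 -0.0013] F [-0.  -0.4 -2.1] gap 0.723 q [-0.9   0.63  0.7   1.77 -0.49  0.93 -0.16]
total tool shift(m) [ 0.0808 -0.016   0.0427] len 92.8 turn [-0.04  0.08 -0.58]
2 rows: [[[0.0404,-0.008,0.0213],[-0.02,0.04,-0.29]],[[0.0404,-0.0078,0.0214],[-0.02,0.04,-0.29]]]
```

View pics/w7.png

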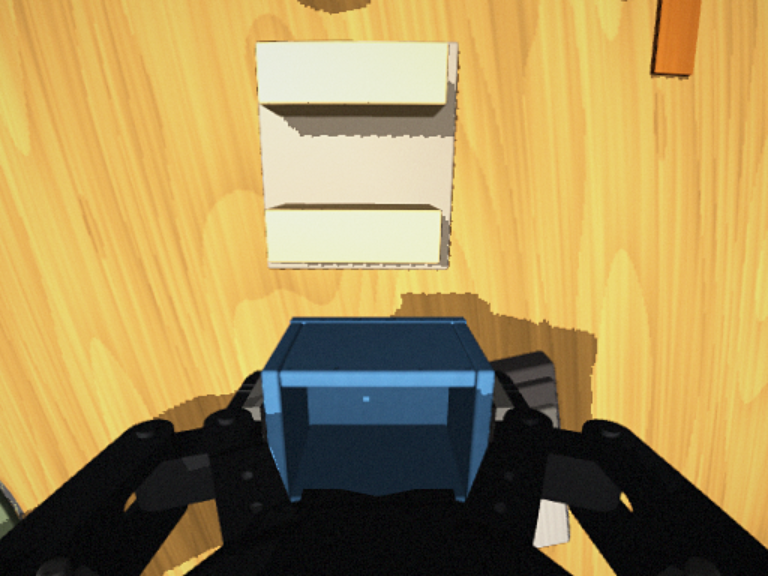

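The brick tops are at (257–448, 42–104) and (267–441, 209–264), and the held pot is level. Measuring the stall from here.

```bash
python3 - <<'E'
from h import *
c=load('w7')
f=lambda l:(np.array(l)+.5)/1.5-.5
a=onplane(c,f([[257,42],[448,42],[446,104],[260,103]]),67)
b=onplane(c,f([[267,209],[441,209],[440,264],[270,263]]),67)
for q in(a,b):
  print(q.round(1),q.mean(0).round(1),[round(np.linalg.norm(q[i]-q[i-1]),1) for i in range(4)])
  for i,j in((0,1),(3,2)):
    e=q[j]-q[i];print('ang',np.degrees(np.arctan2(e[1],e[0])))
print('mid',(a.mean(0)+b.mean(0))/2,'gap mid',(a[2]+a[3]+b[0]+b[1])/4)
g=a[2]+a[3]-b[0]-b[1];print('gap',np.linalg.norm(g)/2)
# held pot rim (tool coords)
T=cam2world(c);M=R.from_quat(c['rot']).as_matrix()
P=bydepth(c,[[250,252],[260,218]]);print(P.round(1))
z=P[0][2]
r=onplane(c,f([[263,372],[493,372]]),z);print('rim front edge in tool',((r-c['pos'])@M).round(1), 'feet est z rel tcp',z-50-c['pos'][2])
E
```

```text
[[516.6 349.2  67. ]
 [622.5 330.2  67. ]
 [616.8 297.7  67. ]
 [510.8 317.1  67. ]] [566.7 323.6  67. ] [np.float64(32.6), np.float64(107.6), np.float64(33.0), np.float64(107.8)]
ang -10.158448785724069
ang -10.38329124184129
[[500.6 257.1  67. ]
 [605.8 238.6  67. ]
 [600.6 204.6  67. ]
 [494.3 223.9  67. ]] [550.3 231.1  67. ] [np.float64(33.8), np.float64(106.8), np.float64(34.4), np.float64(108.0)]
ang -9.997708474800506
ang -10.294798611710862
mid [558.50574174 277.32259006  67.        ] gap mid [558.50168494 277.65459669  67.        ]
gap 60.501980566440125
[[561.4 214.8 228. ]
 [566.5 215.3 193.8]]
rim front edge in tool [[ 23.  -29.4 -45.2]
 [ 23.   30.4 -45.3]] feet est z rel tcp -4.785192705095142
```

Emit:
play_rows(commands=[[[0.027,-0.005,0.013],[0,0,0]],[[0.027,-0.005,0.013],[0,0,0]],[[0.027,-0.0045,0.013],[0,0,0]],[[0,0,0],[0,0,0]],[[0,0,0],[0,0,0]]])

```text
time: 24.3
position: [557.6, 280.8, 140.0]
eef_rot: [0.766, 0.643, -0.001, 0.0]
force: [-0.2, -0.6, -1.7]
finger_gap: 0.721
```

```bash
python3 - <<'E'
from h import *
go([557.8,277.3,90],-100)
E
```

```text
t 24.30 pos [557.6 280.8 140. ] phi -99.91 tilt [-0.0019 -0.0018] F [-0.2 -0.6 -1.7] gap 0.721 q [-0.98  0.73  0.66  1.7  -0.55  0.9  -0.27]
total tool shift(m) [-0.0033  0.0009  0.05  ] len 50.1 turn [-0.09  0.12  0.09]
2 rows: [[[-0.0016,0.0004,0.025],[-0.04,0.06,0.05]],[[-0.0017,0.0004,0.025],[-0.04,0.06,0.05]]]
```

Emit:
play_rows(commands=[[[-0.0035,0.001,0.02],[0,0.1,0]],[[0,0,0.02],[0,0,0]],[[0,0,0.01],[0,0,0]],[[0,0,0],[0,0,0]],[[0,0,0],[0,0,0]]])

```text
time: 24.92
position: [558.8, 276.9, 88.7]
eef_rot: [0.766, 0.643, -0.0, -0.0]
force: [-0.4, 0.4, -3.3]
finger_gap: 0.717
```

```bash
python3 - <<'E'
from h import *
go([557.8,277.3,50],-100)
snap('wrist','w8')
snap('scene','s8')
c=load('s8');cv2.imwrite('pics/s8c.png',cv2.resize(c['image'][200:350,220:400,::-1],None,fx=4,fy=4,interpolation=cv2.INTER_CUBIC))
E
```

```text
t 24.93 pos [558.8 276.9  88.7] phi -99.98 tilt [-0.0004  0.0002] F [-0.4  0.4 -3.3] gap 0.717 q [-0.94  0.79  0.61  1.73 -0.6   0.81 -0.22]
total tool shift(m) [ 0.0002 -0.001   0.0387] len 38.7 turn [-0.02 -0.01  0.02]
1 rows: [[[0.0002,-0.001,0.0387],[-0.02,-0.01,0.02]]]
```

View pics/w8.png

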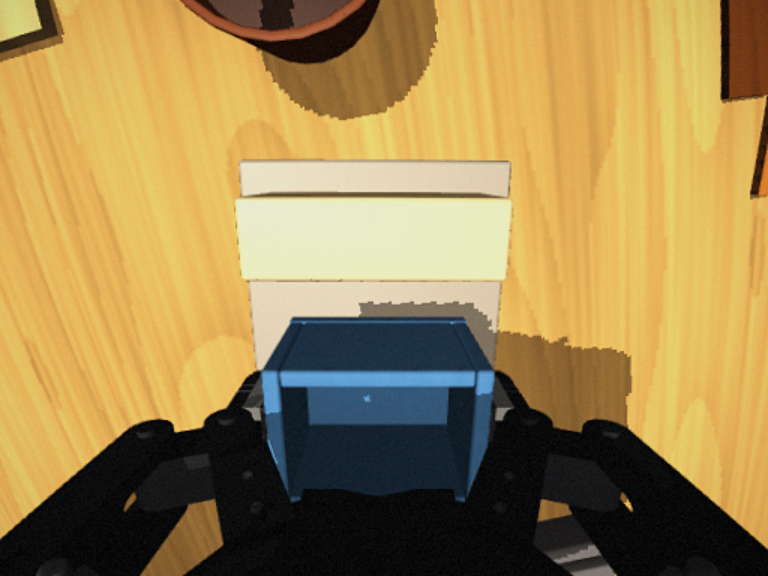

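View pics/s8c.png

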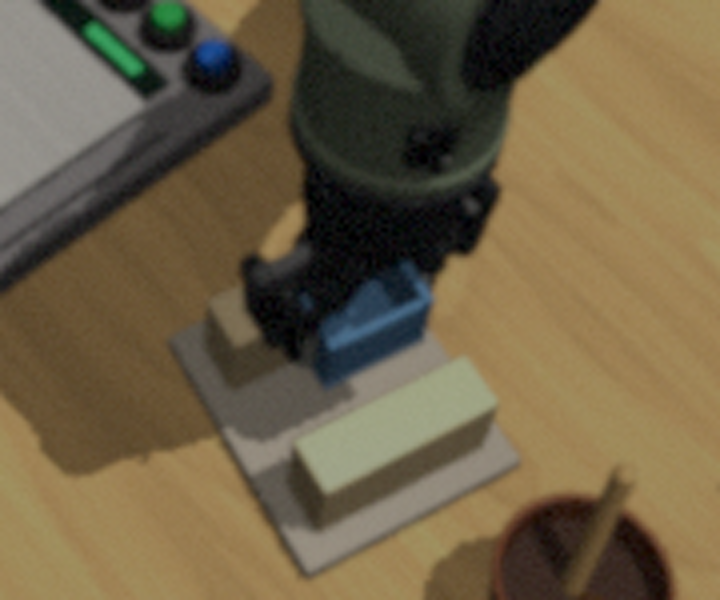

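```bash
python3 - <<'E'
from h import *
c=load('w8')
f=lambda l:(np.array(l)+.5)/1.5-.5
M=R.from_quat(c['rot']).as_matrix()
q=onplane(c,f([[241,279],[506,280],[236,197],[511,198]]),67);print(q.round(1));print('tool',((q-c['pos'])@M).round(1))
E
```

```text
[[509.6 317.6  67. ]
 [616.5 298.3  67. ]
 [516.1 349.8  67. ]
 [621.5 330.8  67. ]]
tool [[ 31.6 -55.5  21.7]
 [ 31.1  53.2  21.7]
 [ 64.4 -54.6  21.7]
 [ 64.   52.5  21.7]]
```

The inner brick face lies 31 mm from the tool centre (30 is ideal) and is parallel to it. Descending.

Emit:
play_rows(commands=[[[0.001,-0.001,0.012],[0,0,0]],[[0,0,0.012],[0,0,0]],[[0,0,0.012],[0,0,0]],[[0,0,0.012],[0,0,0]],[[0,0,0.01],[0,0,0]],[[0,0,0],[0,0,0]]])

```text
time: 25.78
position: [557.6, 278.3, 26.3]
eef_rot: [0.766, 0.643, -0.0, -0.0]
force: [-0.4, -0.3, -1.6]
finger_gap: 0.722
```

```bash
python3 - <<'E'
from h import *
go([558,277.9,17],-100)
E
```

```text
t 25.77 pos [557.6 278.3  26.3] phi -99.96 tilt [-0.0008  0.0002] F [-0.4 -0.3 -1.6] gap 0.722 q [-0.9   0.87  0.54  1.75 -0.65  0.7  -0.18]
total tool shift(m) [-0.0004  0.0005  0.0093] len 9.3 turn [-0.05 -0.    0.04]
1 rows: [[[-0.0004,0.0005,0.0093],[-0.05,-0.0,0.04]]]
```

Emit:
play_rows(commands=[[[0,0,0.004],[0,0,0]],[[0,0,0.002],[0,0,0]],[[0,0,0.001],[0,0,0]],[[0,0,0],[0,0,0]]])

```text
time: 26.28
position: [558.1, 278.5, 19.6]
eef_rot: [0.766, 0.643, 0.0, -0.0]
force: [-0.1, 0.1, -2.3]
finger_gap: 0.722
```

Emit:
play_rows(commands=[[[0,0,0.001],[0,0,0]],[[0,0,0.0005],[0,0,0]],[[0,0,0],[0,0,0]]])

```text
time: 26.65
position: [558.2, 278.7, 18.3]
eef_rot: [0.766, 0.643, 0.001, -0.0]
force: [0.5, 0.1, -2.0]
finger_gap: 0.727
```

Emit:
play_rows(commands=[[[0,0,0.0007],[0,0,0]],[[0,0,0.0005],[0,0,0]]])

```text
time: 26.9
position: [558.3, 278.7, 17.6]
eef_rot: [0.766, 0.643, 0.001, -0.0]
force: [-5.0, -0.9, 14.9]
finger_gap: 0.719
```

Contact with the slab at z 17.6. Easing off 0.3 mm and releasing.

Emit:
play_rows(commands=[[[0,0,-0.0003],[0,0,0]],[[0,0,0],[0,0,0]]])

```text
time: 27.15
position: [558.3, 278.8, 17.9]
eef_rot: [0.766, 0.643, 0.001, -0.0]
force: [-0.4, -0.7, -2.7]
finger_gap: 0.724
```

Emit:
play_rows(commands=[[[0,0,0],[0,0,0]],[[0,0,0],[0,0,0]],[[0,0,0],[0,0,0]],[[0,0,0],[0,0,0]]], fingers=0.0854)

```text
time: 27.65
position: [558.6, 278.8, 18.1]
eef_rot: [0.766, 0.643, 0.001, -0.0]
force: [-0.2, -0.1, 0.1]
finger_gap: 1.003
```

Emit:
play_rows(commands=[[[0,0,-0.01],[0,0,0]],[[0,0,-0.02],[0,0,0]],[[0,0,-0.04],[0,0,0]],[[0,0,-0.05],[0,0,0]],[[0,0,-0.05],[0,0,0]],[[-0.04,0,-0.01],[0,0,0]],[[-0.04,0,0],[0,0,0]],[[-0.02,0,0],[0,0,0]],[[0,0,0],[0,0,0]]])

```text
time: 28.78
position: [541.1, 177.2, 213.9]
eef_rot: [0.766, 0.643, 0.005, -0.0]
force: [0.8, 0.1, 0.0]
finger_gap: 1.0
```

```bash
python3 - <<'E'
from h import *
status()
snap('wrist','w9');snap('scene','s9')
E
```

```text
t 28.77 pos [541.1 177.2 213.9] phi -100.03 tilt [0.0072 0.0062] F [0.8 0.1 0. ] gap 1.000 q [-0.93  0.56  0.74  1.8  -0.46  0.95 -0.17]
```

View pics/w9.png

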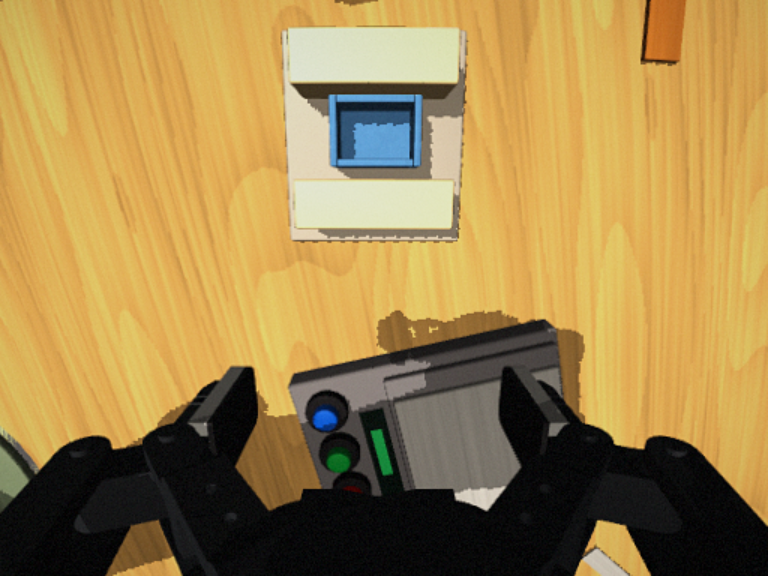

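View pics/s9.png

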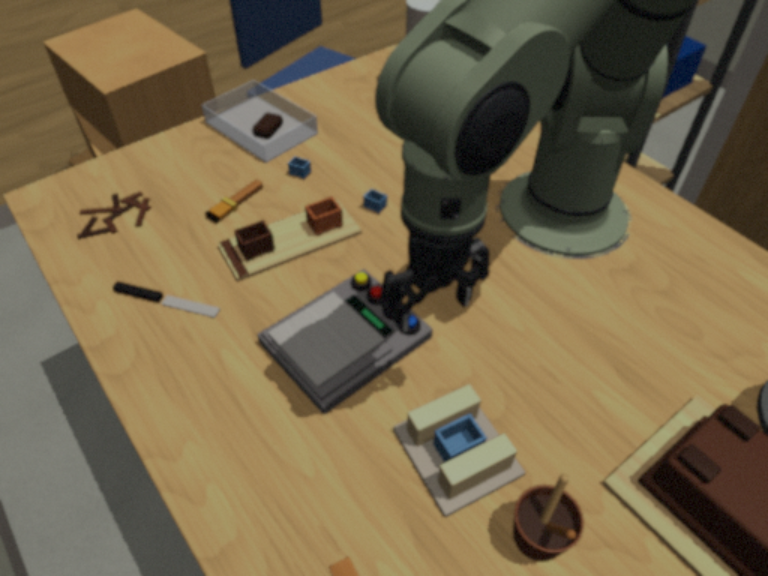

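The pot (330–421, 95–166 in the wrist view) stands upright between the bricks and parallel to them. The other items are undisturbed and the arm is clear, so I'm handing in.

```bash
python3 - <<'E'
from h import *
status();print(env.close_job())
E
```

```text
t 28.88 pos [541.3 178.9 213.4] phi -99.90 tilt [0.0071 0.0061] F [0.  0.3 0.5] gap 1.000 q [-0.93  0.56  0.74  1.8  -0.46  0.95 -0.17]
the job is handed in; nothing more can be done
None
```

The job is done and handed in at 28.9 s of the 72 s allowed. I pressed green, then blue with the pan empty. I set the blue pot within about 1 mm of the pan's centre, let go, and pressed yellow. Then I regripped the pot by its ends and stood it on the kiln shelf between the firebricks.

- **Keys:** each key went down to its stop (tool at about 43.5–44 mm), and later pictures showed all four keys up. The red key was never touched. The green press was harder than I meant: about 40 N at the fingertips on the stop.
- **Placing:** the pot touched down at about 17 to 19 N both on the pan and on the shelf.
- **Last check:** the last wrist and scene pictures show the pot upright between the bricks and parallel to them. The other two pots, the tub and the brush were where they started, and the arm was clear.
- **Not confirmed:** I did not read the scale's display, so whether the weight was recorded rests on the key travel alone.

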